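# Sort the seasonings and the produce into their trays

## Task

Tidy the four loose things that lie in front of the two wooden trays, each into the tray of its own kind: the spice jar and the salt shaker go into the tray that already has a spice jar, the garlic and the lemon into the tray that already has a lemon. Give each thing an empty bay of its own, down on the tray's floor, the jar and the shaker standing upright, and leave the jar and the lemon that are already there in their bays.

Things in the scene. Friction and masses are not known exactly. Their poses are not given: they have to be found in the camera images.
- tray_seasoning: Fixed low wooden tray, 86 x 272 mm (x, y); the one that already has a spice jar in it. Origin: centre of its underside, z up, yaw within 0.25 rad. Floor 5 mm thick, rim 17 mm high, partitions 15 mm, walls 5 mm thick. Three equal bays in a row, centred at y = -89, 0 and +89 mm, each 76 mm (x) by 84 mm (y) inside. The bay at y = -89 mm holds the kept spice jar; the other two are empty.
- tray_produce: Fixed low wooden tray, 86 x 272 mm (x, y); looks the same as the other, but already has a lemon in it. Origin: centre of its underside, z up, yaw within 0.25 rad. Floor 5 mm thick, rim 17 mm high, partitions 15 mm, walls 5 mm thick. Three equal bays in a row, centred at y = -89, 0 and +89 mm, each 76 mm (x) by 84 mm (y) inside. The bay at y = +89 mm holds the kept lemon; the other two are empty.
- kept_jar: Spice jar with a dark lid, 41 mm across, 105 mm high, already standing in its bay of the seasoning tray; to be left in that bay. Origin: centre of its underside, z up.
- kept_lemon: Yellow lemon, 72 x 55 x 56 mm, already lying in its bay of the produce tray; to be left in that bay. Origin: middle of its underside, x along its long axis.
- spice_jar: Loose glass spice jar with a dark red-brown lid, a plain upright cylinder 41 mm across and 105 mm high, about 0.11 kg, standing on the worktop nearer the robot than the trays. Origin: centre of its underside, z up.
- salt_shaker: Loose salt shaker, glass with white salt and a grey domed top, upright, 90 mm high, round, at most 44 mm across (domed top 34 mm across from 74 mm up), about 0.10 kg, standing nearer the robot than the trays. Origin: centre of its underside, z up.
- garlic: Loose pale pinkish garlic bulb, 56 mm across and 56 mm high, widest near half height, about 0.034 kg, on the worktop nearer the robot than the trays. Origin: middle of its underside at the start, z up; it turns with the bulb if the bulb rolls.
- garlic_mid (a point): The middle of the garlic bulb, 28 mm above its underside.
- lemon: Loose yellow lemon, 72 mm long (x axis) by 55 mm (y) by 56 mm high, about 0.10 kg, lying on the worktop nearer the robot than the trays, its long axis within 0.6 rad of the world y axis. Origin: middle of its underside at the start, z up; it turns with the lemon if the lemon rolls.
- lemon_mid (a point): The middle of the lemon, 28 mm above its underside; its x axis is the long axis.
Not all that is in view belongs to the job. What is shaped like the lemon but green or pink is not meant.

How it is judged:
By the outcome, as a careful person would: the job done as asked, in the order asked, and still so for the second after the job is handed in, with the robot touching nothing.
It also fails if it takes over 115 s, if anything falls off the work surface, if the arm or the gripper's body presses on something with over 40 N, if the wrist force passes 120 N, or if a joint passes its speed limit or range.

## Robot

A 7-joint arm with a two-finger parallel gripper is mounted at the origin on a cart in front of the work surface, level with it; the furniture and walls round the work are solid. World frame = base frame: x ahead of the robot, y to its left, z up, the work surface at z = 0. Lengths are in m, angles in rad, forces in N, time in s.
With the tool pointing down it reaches from about 0.4 to 0.85 m from the base axis. Payload 4.5 kg.
Tool frame: the origin (TCP) lies between the finger pads; the fingertips stand 22 mm ahead of it and the grasp point (between the pads) lies 3 mm ahead of it (tips_ahead is the y of the fingertips in the tool frame, in m); y points along the fingers, x is the direction in which the jaws open and shut, and the axes are right-handed (so a half turn about y gives the same grasp; the last joint's range is limited). The gripper opens to 88 mm and grips with 3 to 60 N. Pads are 18 mm wide; open, the fingers measure 123 mm over their backs; the gripper's body (75 mm by 187 mm) begins 45 mm behind the grasp point.
Start: joints at [1.179, 0.689, -0.195, 1.565, 0.157, 0.902, -0.215], TCP at [0.258, -0.569, 0.261] pointing down, gripper open.
Joint ranges: [-3.01, 3.01], [-0.46, 2.08], [-1.47, 1.51], [0.13, 2.56], [-1, 4.14], [0.04, 2.09], [-2.66, 2.66]. Speed limits (rad/s): [2.57, 2.57, 3.14, 3.14, 3.14, 3.14, 3.14].

## Interface

Orientations are given as a rotation vector (axis times angle).
In Python, from rig import state, read_camera, camera_model, finish_job, tips_ahead gives the robot as it stands.
- The arm moves only by the tool arm_command, never from a script. Its argument "plan" is a list of rows, each an object with "claw": the opening in per cent of the stroke, from 0 (shut) to 100 (fully open); "slide": the shift along the world's x, y, z in mm, a list of three; "roll": the turn about the world's z in degrees. A call has 1 to 12 rows; each row shifts and turns the commanded pose from where the row before left it; what a row does not reach is not made up. A row lasts 1/8 s, in which the tool goes at most 62.5 mm and 10.7 degrees, less where a joint would pass 70% of its speed; a pose out of reach is approached as far as the arm can. A call with a gripper value outside its range is refused whole. The fingers move at their own pace and stop on an object; "squeeze" is the grip in N (left out, the last holds). Time passes only in rows, so rows that do not move let the fingers close. It gives the time, the measured TCP pose, the force and the opening at its end, in the units of the state.
- state(): the state, without advancing time (a new reading comes with each control period).
- read_camera(name): name is "scene" or "top" or "wrist"; returns the picture (384x512x3 uint8, blue, green, red); there is no depth.
- camera_model(name): a dict with "fx", "fy", "cx", "cy" (pixels), "distortion" ([k1, k2, p1, p2, k3] as OpenCV has them; the pictures are not rectified), "eye" and "attitude" of the camera in the world. Camera axes: x right, y down, z forward; pixel columns grow to the right and rows downward; lengths in m; the calibration is good to about 2 mm. A picture is of the moment at which its call begins: read the wrist's pose just before it. camera_model takes no time and is no camera call; for the wrist camera it gives the pose at the moment of the call.
- finish_job(): hands the job in, once; it reports no verdict.
The state is a dict: "time_s": time; "qpos": joint angles; "qvel": joint speeds; "joint_efforts": joint torques, N m; "tool_pos": TCP position; "tcp_rot": TCP orientation; "ft_force": force on the tool from outside, world axes, zero at the start; "ft_torque": the same for the moment, N m; "opening": finger opening in m.
Only numpy, scipy, OpenCV 4.12 (cv2) and the standard library are available. Lean on these libraries where they do the work, as an engineer would, in place of code of your own. Each camera call takes 0.05 s, during which the arm holds its last target. There are 200 camera calls.

## Working session

There is one attempt and no reset: what is moved stays moved. The work goes in short steps, Python scripts to look and compute and a tool call to move; the robot and the scene stay as the last step left them, time stands still between calls to the robot, and variables do not carry over. Pictures are saved under pics/ and viewed, about 12 in all and at most 16, crops included, and the job is handed in when it is done.

Besides the shell and the picture viewer there is one more tool, called after "Call:" as name([rows], argument=value, ...), one row to a line, values as JSON. arm_command: Moves the arm, as the interface text tells. Its arguments: {"type":"object","properties":{"plan":{"type":"array","items":{"type":"object","properties":{"claw":{"type":"number"},"slide":{"type":"array","items":{"type":"number"}},"roll":{"type":"number"}}}},"squeeze":{"type":"number"}},"required":["plan"]}

```bash
ls; mkdir -p pics
python3 - <<'E'
from rig import *
import cv2
print(state())
for n in("scene","top"):
    cv2.imwrite(f"pics/{n}0.png",read_camera(n)); print(n,camera_model(n))
print(camera_model("wrist"),tips_ahead)
E
```

```text
pics
{'time_s': 0.0, 'qpos': array([ 1.17881328,  0.6899758 , -0.19450835,  1.56632718,  0.15736861,
        0.9024871 , -0.21509323]), 'qvel': array([ 0.00183968, -0.00143366,  0.00090535,  0.00021723,  0.002461  ,
       -0.00066932, -0.00041349]), 'joint_efforts': array([ 6.31807507e-04, -5.27558899e+01, -1.26652323e+00, -1.53425539e+01,
       -5.26290864e-02,  6.76608615e-03,  1.97446166e-04]), 'tool_pos': array([ 0.25784854, -0.56869786,  0.25991946]), 'tcp_rot': array([-1.3802699 ,  0.89122354, -0.88858637]), 'ft_force': array([-0.01152211, -0.37301525, -0.14092137]), 'ft_torque': array([-0.01115368,  0.01960921,  0.0200777 ]), 'opening': 0.08795425064171336}
scene {'fx': 488.3453188694491, 'fy': 488.3453188694491, 'cx': 259.270458330887, 'cy': 198.31297962000642, 'distortion': array([0.04475883, 0.        , 0.        , 0.        , 0.        ]), 'eye': array([-0.4800404 ,  0.57174121,  0.83636413]), 'attitude': array([-1.22239679,  2.10443461, -1.10624817])}
top {'fx': 364.3656539074525, 'fy': 364.3656539074525, 'cx': 253.79703610835648, 'cy': 187.452202532441, 'distortion': array([-0.11061974,  0.        ,  0.        ,  0.        ,  0.        ]), 'eye': array([ 0.41360133, -0.00100957,  0.96976298]), 'attitude': array([-2.20779863,  2.18409046, -0.06449605])}
{'fx': 291.6096809585132, 'fy': 291.6096809585132, 'cx': 259.16088693678427, 'cy': 194.77368814772305, 'distortion': array([0.01529251, 0.        , 0.        , 0.        , 0.        ]), 'eye': array([ 0.33209803, -0.53500998,  0.38375321]), 'attitude': array([ 2.40735652, -1.55033926, -0.25165498])} 0.022
```

View pics/top0.png

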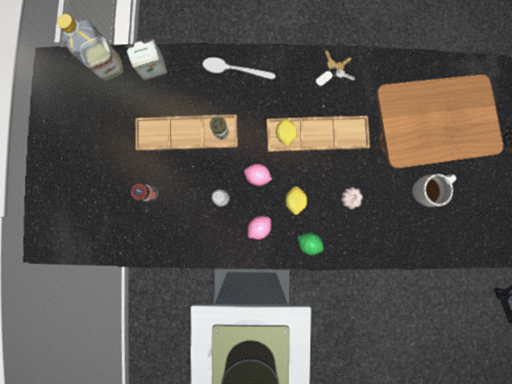

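View pics/scene0.png

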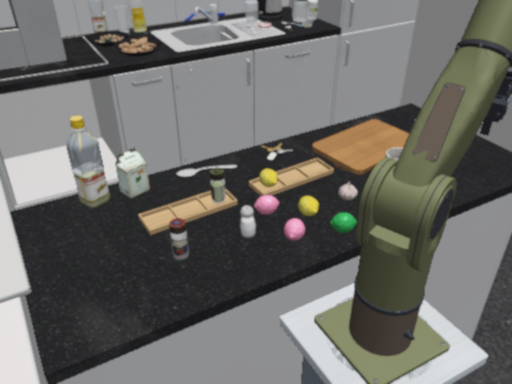

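The top view shows the seasoning tray at (186,132) with the kept jar at (219,127), and the produce tray at (318,133) with the kept lemon at (287,132). The loose things are the spice jar (144,192), shaker (220,198), lemon (296,200) and garlic (352,198). Possible confusions:
- **Lemon:** kept lemon (287,132), pink ones (258,175) and (259,228), green one (311,244).
- **Spice jar:** kept jar (219,127).
- **Garlic and shaker:** mug (434,190).

I choose by colour and position, and check in a close crop.

```bash
cat > h.py <<'E'
import numpy as np, cv2
from scipy.spatial.transform import Rotation as R
from rig import *
def ray2plane(m,uv,z):
    K=np.array([[m['fx'],0,m['cx']],[0,m['fy'],m['cy']],[0,0,1]])
    p=cv2.undistortPoints(np.array(uv,float).reshape(-1,1,2),K,m['distortion'])[:,0]
    d=R.from_rotvec(m['attitude']).apply(np.c_[p,np.ones(len(p))])
    return m['eye']+d*((z-m['eye'][2])/d[:,2])[:,None]
def proj(m,P):
    K=np.array([[m['fx'],0,m['cx']],[0,m['fy'],m['cy']],[0,0,1]])
    r=R.from_rotvec(m['attitude']).inv()
    return cv2.projectPoints(np.array(P,float).reshape(-1,1,3),r.as_rotvec(),-r.apply(m['eye']),K,m['distortion'])[0][:,0]
E
python3 - <<'E'
from h import *
im=cv2.imread("pics/top0.png"); c=im[105:260,120:380]
cv2.imwrite("pics/crop0.png",cv2.resize(c,None,fx=3,fy=3,interpolation=cv2.INTER_CUBIC))
m=camera_model("top")
for n,uv,z in [("jar",(144,192),.08),("shaker",(220,198),.06),("lemon",(296,200),.028),("garlic",(352,198),.028),("keptlemon",(287,132),.033)]:
    print(n,ray2plane(m,[uv],z).round(3))
hsv=cv2.cvtColor(im,cv2.COLOR_BGR2HSV)
w=cv2.inRange(hsv,(8,60,90),(22,200,255))
n,l,s,ce=cv2.connectedComponentsWithStats(w)
for i in range(1,n):
    if s[i,4]>150:
        pts=np.argwhere(l==i)[:,::-1].astype(np.float32)
        b=cv2.boxPoints(cv2.minAreaRect(pts)); P=ray2plane(m,b,.017); print(s[i],b.round(1).tolist(),P.round(3).tolist(),P.mean(0).round(3))
y=cv2.inRange(hsv,(23,110,110),(34,255,255))
n,l,s,ce=cv2.connectedComponentsWithStats(y)
for i in range(1,n):
    if s[i,4]>100:
        pts=np.argwhere(l==i)[:,::-1].astype(float);P=ray2plane(m,pts,.028)[:,:2];v=np.linalg.eigh(np.cov(P.T))[1][:,1];print("yellow",ce[i],P.mean(0),(P.max(0)+P.min(0))/2,"axis deg",np.degrees(np.arctan2(v[1],v[0])))
E
```

```text
jar [[0.448 0.266 0.08 ]]
shaker [[0.436 0.079 0.06 ]]
lemon [[ 0.434 -0.114  0.028]]
garlic [[ 0.44  -0.261  0.028]]
keptlemon [[ 0.61  -0.09   0.033]]
[325  50  27  20 210] [[320.70001220703125, 65.5999984741211], [325.29998779296875, 49.79999923706055], [351.20001220703125, 57.29999923706055], [346.6000061035156, 73.0999984741211]] [[0.799, -0.183, 0.017], [0.845, -0.197, 0.017], [0.825, -0.268, 0.017], [0.78, -0.254, 0.017]] [ 0.812 -0.225  0.017]
[ 377   74  126   94 9570] [[375.6000061035156, 85.19999694824219], [491.79998779296875, 68.80000305175781], [503.79998779296875, 153.5], [387.5, 169.8000030517578]] [[0.748, -0.334, 0.017], [0.814, -0.685, 0.017], [0.569, -0.706, 0.017], [0.516, -0.362, 0.017]] [ 0.662 -0.522  0.017]
[ 135  114  103   37 3168] [[133.89999389648438, 116.4000015258789], [236.5, 113.0], [237.60000610351562, 147.1999969482422], [135.10000610351562, 150.60000610351562]] [[0.653, 0.319, 0.017], [0.663, 0.043, 0.017], [0.571, 0.039, 0.017], [0.56, 0.313, 0.017]] [0.612 0.179 0.017]
[ 266  115  104   37 3049] [[265.70001220703125, 117.4000015258789], [368.5, 114.4000015258789], [369.5, 148.39999389648438], [266.79998779296875, 151.5]] [[0.652, -0.035, 0.017], [0.666, -0.312, 0.017], [0.573, -0.313, 0.017], [0.561, -0.038, 0.017]] [ 0.613 -0.174  0.017]
yellow [66.25       22.99479167] [0.92285643 0.52818365] [0.92151831 0.52789044] axis deg 46.47793260313911
yellow [285.90176322 131.38287154] [ 0.61296766 -0.08742331] [ 0.61407113 -0.08768225] axis deg -177.21290636851097
yellow [295.93227991 200.11060948] [ 0.43324704 -0.1143064 ] [ 0.43357067 -0.11449323] axis deg -178.59853192469896
```

View pics/crop0.png

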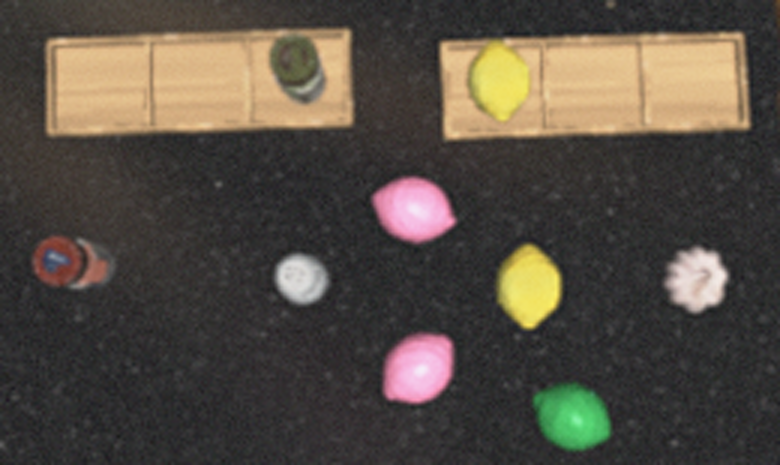

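The crop confirms the choice: the loose yellow lemon is at (296.7,200), between two pink and one green look-alike. Its long axis looks along world x, not y as the description says, so I will check that up close. The red-lidded jar top is at (139,192), the shaker top at (220.7,197), the garlic at (352.5,198).

Run:
```python
from h import *
m=camera_model("top");ms=camera_model("scene")
for n,uv,z in [("jar",(139,191.7),.105),("shaker",(220.7,197.3),.087),("garlic",(352,198),.035)]:
    P=ray2plane(m,[uv],z);print(n,P.round(4),"scene px of top",proj(ms,P).round(1))
s=state();M=R.from_rotvec(s['tcp_rot']).as_matrix();print(M.round(3))
print("jaw axis deg",np.degrees(np.arctan2(M[1,0],M[0,0])))
```

```text
jar [[0.4475 0.2707 0.105 ]] scene px of top [[177.2 222.3]]
shaker [[0.4369 0.0754 0.087 ]] scene px of top [[249.1 207.5]]
garlic [[ 0.4399 -0.2594  0.035 ]] scene px of top [[347.6 188.7]]
[[ 0.413 -0.001  0.911]
 [-0.911  0.001  0.413]
 [-0.002 -1.    -0.   ]]
jaw axis deg -65.59811230772647
```

Call:
arm_command([
  {"claw":100,"slide":[40,48,0]},
  {"claw":100,"slide":[40,48,0]},
  {"claw":100,"slide":[40,48,0]},
  {"claw":100,"slide":[40,48,0]},
  {"claw":100,"slide":[10,60,0]},
  {"claw":100,"slide":[0,60,0]},
  {"claw":100,"slide":[0,60,0]},
  {"claw":100,"slide":[0,60,0]},
], squeeze=15)

```text
invalid input at $.plan[0]: expected keys claw, slide, roll
```

Call:
arm_command([
  {"claw":100,"slide":[40,48,0],"roll":6},
  {"claw":100,"slide":[40,48,0],"roll":6},
  {"claw":100,"slide":[40,48,0],"roll":6},
  {"claw":100,"slide":[40,48,0],"roll":6},
  {"claw":100,"slide":[10,60,0],"roll":6},
  {"claw":100,"slide":[0,60,0],"roll":6},
  {"claw":100,"slide":[0,60,0],"roll":6},
  {"claw":100,"slide":[0,60,0],"roll":6},
  {"claw":100,"slide":[0,60,0],"roll":6},
  {"claw":100,"slide":[0,60,0],"roll":6},
  {"claw":100,"slide":[0,60,0],"roll":5.6},
  {"claw":100,"slide":[0,60,0],"roll":0},
], squeeze=15)

```text
time_s: 1.6
tool_pos: [0.4279, 0.1045, 0.2606]
tcp_rot: [-1.571, -0.0, 0.0]
ft_force: [2.1, -0.4, 0.3]
opening: 0.0883
```

Call:
arm_command([
  {"claw":100,"slide":[10,40,0],"roll":0},
  {"claw":100,"slide":[9,30,0],"roll":0},
  {"claw":100,"slide":[0,0,0],"roll":0},
])

```text
time_s: 1.98
tool_pos: [0.4473, 0.1755, 0.2606]
tcp_rot: [-1.569, -0.004, 0.003]
ft_force: [0.6, -1.0, 0.0]
opening: 0.0881
```

Run:
```python
from h import *
m=camera_model("wrist");im=read_camera("wrist");print(m['eye'],state()['tool_pos'])
for n,P in [("jar",[(.4475,.2707,.105),(.4475,.2707,0)]),("sh",[(.4369,.0754,.087),(.4369,.0754,0)])]:
    p=proj(m,P);print(n,p)
    for q in p: cv2.drawMarker(im,tuple(int(v) for v in q),(0,255,0),0,10)
cv2.imwrite("pics/w1.png",im)
```

```text
[0.44653661 0.25722027 0.38458387] [0.44687052 0.17323674 0.26040912]
jar [[260.02451857  82.90611005]
 [259.70996537  87.30447364]]
sh [[249.96330434 263.40901224]
 [251.71516932 231.17202039]]
```

View pics/w1.png

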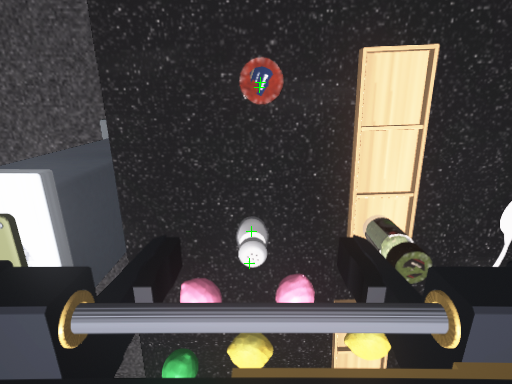

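Wrist view: the jar lid is at (261,80) against predicted (260,83), so about 3 mm more +y. The shaker dome is at (254,252), and the far seasoning bay is centred at (396,87).

Run:
```python
from h import *
m=camera_model("wrist")
print("jar",ray2plane(m,[(261,80)],.105),"shaker",ray2plane(m,[(254,253)],.09))
P=ray2plane(m,[(362,50),(435,47),(350,193),(415,193),(360,127),(424,125)],.016);print(P)
```

```text
jar [[0.44791692 0.27041647 0.105     ]] shaker [[0.44077652 0.08806282 0.09      ]]
[[0.5630583  0.30688937 0.016     ]
 [0.6447992  0.30957411 0.016     ]
 [0.56689371 0.1360479  0.016     ]
 [0.65242413 0.13622341 0.016     ]
 [0.57055299 0.22151245 0.016     ]
 [0.6483661  0.22382288 0.016     ]]
```

Call:
arm_command([
  {"claw":100,"slide":[0,50,0],"roll":0},
  {"claw":100,"slide":[0,50,0],"roll":0},
  {"claw":100,"slide":[0,0,-60],"roll":0},
  {"claw":100,"slide":[0,0,-60],"roll":0},
  {"claw":100,"slide":[0,0,-62],"roll":0},
  {"claw":100,"slide":[0,0,0],"roll":0},
  {"claw":100,"slide":[0,0,0],"roll":0},
  {"claw":30,"slide":[0,0,0],"roll":0},
  {"claw":30,"slide":[0,0,0],"roll":0},
  {"claw":30,"slide":[0,0,0],"roll":0},
  {"claw":30,"slide":[0,0,0],"roll":0},
], squeeze=15)

```text
time_s: 3.4
tool_pos: [0.4474, 0.2729, 0.0793]
tcp_rot: [-1.57, -0.001, -0.001]
ft_force: [-0.1, -0.5, -1.0]
opening: 0.0505
```

Call:
arm_command([
  {"claw":20,"slide":[0,0,0],"roll":0},
  {"claw":20,"slide":[0,0,0],"roll":0},
  {"claw":20,"slide":[0,0,0],"roll":0},
  {"claw":20,"slide":[0,0,0],"roll":0},
], squeeze=20)

```text
time_s: 3.9
tool_pos: [0.4473, 0.2729, 0.0788]
tcp_rot: [-1.571, -0.0, -0.0]
ft_force: [0.3, -0.0, 1.5]
opening: 0.0397
```

Call:
arm_command([
  {"claw":20,"slide":[0,0,25],"roll":0},
  {"claw":20,"slide":[0,0,25],"roll":0},
  {"claw":20,"slide":[40,-2,0],"roll":0},
  {"claw":20,"slide":[40,-2,0],"roll":0},
  {"claw":20,"slide":[40,-2,0],"roll":0},
  {"claw":20,"slide":[41,-1,0],"roll":2},
  {"claw":20,"slide":[0,0,0],"roll":0},
])

```text
time_s: 4.78
tool_pos: [0.6111, 0.2639, 0.1278]
tcp_rot: [-1.571, -0.025, 0.022]
ft_force: [-0.8, 0.7, -0.9]
opening: 0.0405
```

Run:
```python
from h import *
print(state()['opening'],state()['ft_force'])
cv2.imwrite("pics/s2.png",cv2.resize(read_camera("scene")[130:280,110:360],None,fx=3,fy=3,interpolation=2))
```

```text
0.040501114576085954 [-0.81039547  0.67523546 -0.87274079]
```

View pics/s2.png

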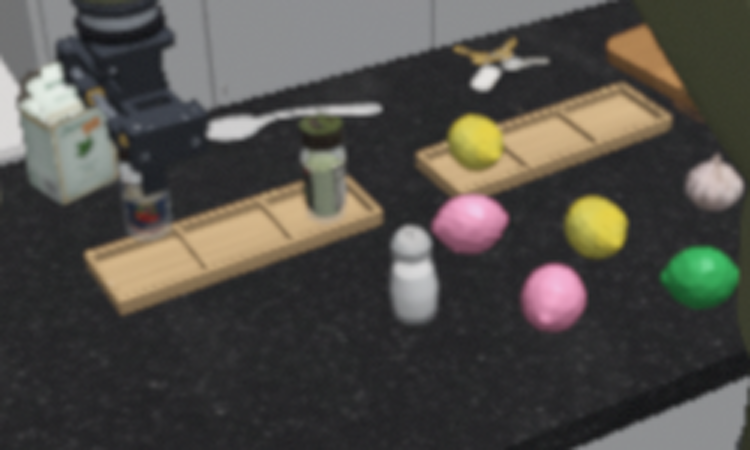

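The jar hangs upright over the far bay. Next I lower it, release, and go on to the shaker.

Call:
arm_command([
  {"claw":20,"slide":[-2,1,-25],"roll":0},
  {"claw":20,"slide":[0,0,-18],"roll":0},
  {"claw":20,"slide":[0,0,0],"roll":0},
  {"claw":20,"slide":[0,0,0],"roll":0},
  {"claw":60,"slide":[0,0,0],"roll":0},
  {"claw":100,"slide":[0,0,0],"roll":0},
  {"claw":100,"slide":[0,0,0],"roll":0},
])

```text
time_s: 5.7
tool_pos: [0.6064, 0.2669, 0.0861]
tcp_rot: [-1.57, -0.028, 0.027]
ft_force: [0.2, -0.9, -0.2]
opening: 0.0682
```

Call:
arm_command([
  {"claw":100,"slide":[0,0,40],"roll":0},
  {"claw":100,"slide":[0,0,50],"roll":0},
  {"claw":100,"slide":[0,0,50],"roll":0},
  {"claw":100,"slide":[-40,-43,0],"roll":0},
  {"claw":100,"slide":[-40,-43,0],"roll":0},
  {"claw":100,"slide":[-40,-43,0],"roll":0},
  {"claw":100,"slide":[-40,-43,0],"roll":-2},
  {"claw":100,"slide":[0,0,0],"roll":0},
])

```text
time_s: 6.7
tool_pos: [0.4421, 0.0903, 0.2256]
tcp_rot: [-1.576, 0.007, 0.001]
ft_force: [0.8, -0.5, 0.6]
opening: 0.0879
```

Run:
```python
from h import *
m=camera_model("wrist");cv2.imwrite("pics/w3.png",read_camera("wrist"));np.save("w3.npy",m)
print(m['eye'],state()['tool_pos'])
```

```text
[0.44261416 0.17283543 0.34897893] [0.44509342 0.09312233 0.22609175]
```

View pics/w3.png

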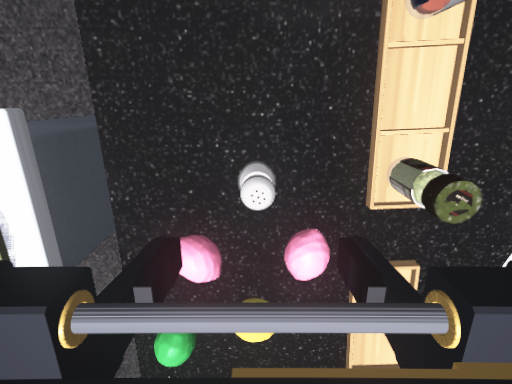

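Shaker dome centre at about (258,192), its base lower edge around (257,163). The middle bay is centred at (422,87).

Run:
```python
from h import *
m=np.load("w3.npy",allow_pickle=True).item()
print("shaker",ray2plane(m,[(258,193)],.088),"base proj test",proj(m,[(.442,.083,0),(.442,.083,.088),(.442,.083,.06)]))
print("bay",ray2plane(m,[(386,46),(466,39),(376,129),(449,129)],.016))
t=camera_model("top"); print(proj(t,[(.442,.083,0),(.442,.083,.09)]))
```

```text
shaker [[0.44009834 0.08679107 0.088     ]] base proj test [[260.13933182 173.55873329]
 [260.02712753 196.80070586]
 [260.06951663 188.01609282]]
bay [[0.57076296 0.22077771 0.016     ]
 [0.64989572 0.22616361 0.016     ]
 [0.57126611 0.13791907 0.016     ]
 [0.65163372 0.13741537 0.016     ]]
[[220.67449978 196.23451904]
 [217.47046579 195.10796388]]
```

Call:
arm_command([
  {"claw":100,"slide":[-6,-10,0],"roll":0},
  {"claw":100,"slide":[0,0,-55],"roll":0},
  {"claw":100,"slide":[0,0,-55],"roll":0},
  {"claw":100,"slide":[0,0,-50],"roll":0},
  {"claw":100,"slide":[0,0,0],"roll":0},
  {"claw":60,"slide":[0,0,0],"roll":0},
  {"claw":40,"slide":[0,0,0],"roll":0},
  {"claw":20,"slide":[0,0,0],"roll":0},
  {"claw":20,"slide":[0,0,0],"roll":0},
  {"claw":20,"slide":[0,0,0],"roll":0},
  {"claw":20,"slide":[0,0,0],"roll":0},
  {"claw":20,"slide":[0,0,0],"roll":0},
], squeeze=15)

```text
time_s: 8.25
tool_pos: [0.4399, 0.0847, 0.0659]
tcp_rot: [-1.571, 0.0, 0.0]
ft_force: [-1.5, -1.1, 5.2]
opening: 0.037
```

Run:
```python
from h import *
print(state()['opening'],state()['tool_pos'])
cv2.imwrite("pics/w4.png",read_camera("wrist"))
```

```text
0.03696437769468441 [0.43989661 0.08468852 0.06592687]
```

View pics/w4.png

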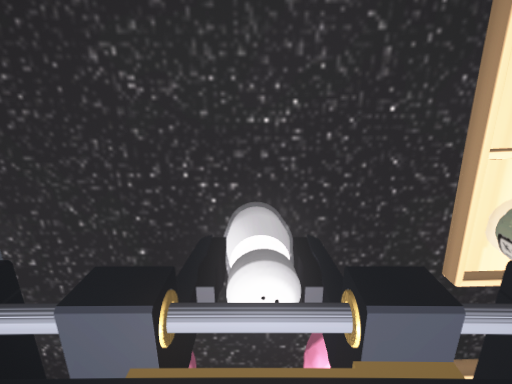

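The shaker is centred between the jaws, but at 37 mm the grip is on the taper. I regrip 13 mm lower on the full body.

Call:
arm_command([
  {"claw":60,"slide":[0,0,0],"roll":0},
  {"claw":70,"slide":[0,0,0],"roll":0},
  {"claw":70,"slide":[0,0,-13],"roll":0},
  {"claw":70,"slide":[0,0,0],"roll":0},
  {"claw":20,"slide":[0,0,0],"roll":0},
  {"claw":20,"slide":[0,0,0],"roll":0},
  {"claw":20,"slide":[0,0,0],"roll":0},
  {"claw":20,"slide":[0,0,0],"roll":0},
  {"claw":20,"slide":[0,0,0],"roll":0},
  {"claw":20,"slide":[0,0,0],"roll":0},
  {"claw":20,"slide":[0,0,0],"roll":0},
  {"claw":20,"slide":[0,0,0],"roll":0},
], squeeze=18)

```text
time_s: 9.8
tool_pos: [0.4405, 0.0849, 0.0532]
tcp_rot: [-1.571, 0.001, 0.001]
ft_force: [-2.5, 0.5, 5.7]
opening: 0.0405
```

Call:
arm_command([
  {"claw":20,"slide":[0,0,30],"roll":0},
  {"claw":20,"slide":[0,0,35],"roll":0},
  {"claw":20,"slide":[10,47,0],"roll":0},
  {"claw":20,"slide":[30,47,0],"roll":0},
  {"claw":20,"slide":[45,0,0],"roll":0},
  {"claw":20,"slide":[45,0,0],"roll":2},
  {"claw":20,"slide":[40,0,0],"roll":0},
  {"claw":20,"slide":[0,0,0],"roll":0},
  {"claw":20,"slide":[0,0,-30],"roll":0},
  {"claw":20,"slide":[0,0,-15],"roll":0},
  {"claw":20,"slide":[0,0,0],"roll":0},
  {"claw":20,"slide":[0,0,0],"roll":0},
])

```text
time_s: 11.3
tool_pos: [0.6107, 0.1793, 0.0738]
tcp_rot: [-1.57, -0.028, 0.028]
ft_force: [0.2, 0.0, -0.3]
opening: 0.0405
```

Run:
```python
from h import *
print(state()['opening'],state()['tool_pos'])
cv2.imwrite("pics/s5.png",cv2.resize(np.hstack([read_camera("scene")[140:270,120:280],read_camera("top")[80:210,120:280]]),None,fx=2.5,fy=2.5,interpolation=2))
```

```text
0.04053510121784839 [0.610734   0.17926439 0.07375885]
```

View pics/s5.png

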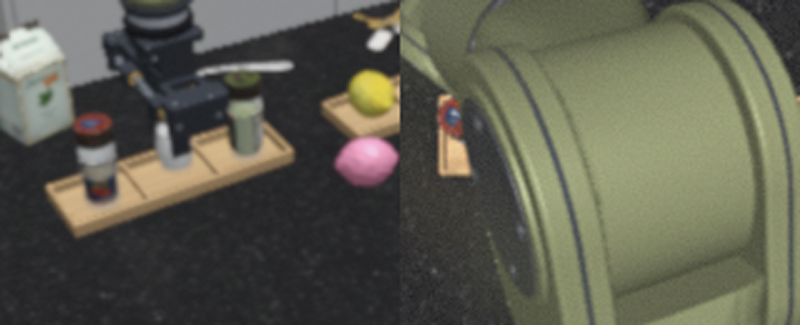

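The jar stands in its bay and the shaker is upright just above the middle bay. I lower and release it, then go to the garlic.

Call:
arm_command([
  {"claw":20,"slide":[0,0,-15],"roll":0},
  {"claw":20,"slide":[0,0,0],"roll":0},
  {"claw":20,"slide":[0,0,0],"roll":0},
  {"claw":60,"slide":[0,0,0],"roll":0},
  {"claw":90,"slide":[0,0,0],"roll":0},
  {"claw":90,"slide":[0,0,0],"roll":0},
  {"claw":90,"slide":[0,0,50],"roll":0},
  {"claw":100,"slide":[0,0,50],"roll":0},
  {"claw":100,"slide":[0,0,60],"roll":0},
  {"claw":100,"slide":[-20,-55,0],"roll":-2},
  {"claw":100,"slide":[-20,-55,0],"roll":0},
  {"claw":100,"slide":[-20,-55,0],"roll":0},
])

```text
time_s: 12.9
tool_pos: [0.5499, 0.0121, 0.2184]
tcp_rot: [-1.571, -0.0, 0.0]
ft_force: [0.7, -1.4, 0.1]
opening: 0.0879
```

Call:
arm_command([
  {"claw":100,"slide":[-20,-55,0],"roll":0},
  {"claw":100,"slide":[-20,-55,0],"roll":0},
  {"claw":100,"slide":[-20,-55,0],"roll":0},
  {"claw":100,"slide":[-25,-55,0],"roll":0},
  {"claw":100,"slide":[-26,-25,0],"roll":0},
  {"claw":100,"slide":[0,0,0],"roll":0},
  {"claw":100,"slide":[0,0,0],"roll":0},
])

```text
time_s: 13.78
tool_pos: [0.4404, -0.2304, 0.2184]
tcp_rot: [-1.57, -0.001, 0.0]
ft_force: [0.1, -0.3, -0.2]
opening: 0.0881
```

Run:
```python
from h import *
m=camera_model("wrist");cv2.imwrite("pics/w6.png",read_camera("wrist"));np.save("w6.npy",m)
print(m['eye'],state()['tool_pos'],proj(m,[(.44,-.2595,.028),(.4335,-.1145,.028),(.613,-.175,.016),(.617,-.264,.016)]))
```

```text
[ 0.43981989 -0.14853497  0.34218164] [ 0.4407381  -0.2299273   0.21840716] [[258.92403455 200.75861695]
 [252.43783553  61.69873875]
 [418.35695892 123.80365957]
 [408.61330188 201.09470697]]
```

View pics/w6.png

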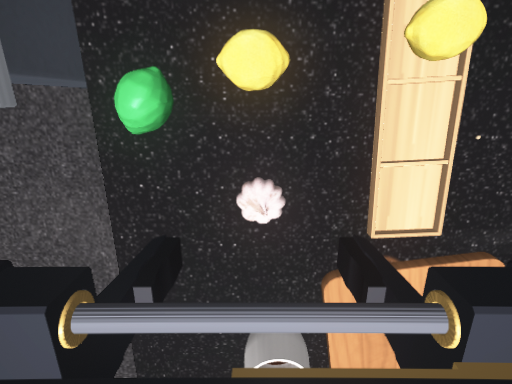

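Garlic at (261,201), predicted (259,201). The lemon at (254,60) does have its long axis along world x, so the description disagrees there. Next is the garlic grasp.

Call:
arm_command([
  {"claw":100,"slide":[2,-30,-30],"roll":0},
  {"claw":100,"slide":[0,0,-50],"roll":0},
  {"claw":100,"slide":[0,0,-50],"roll":0},
  {"claw":100,"slide":[0,0,-49],"roll":0},
  {"claw":100,"slide":[0,0,0],"roll":0},
  {"claw":40,"slide":[0,0,0],"roll":0},
  {"claw":40,"slide":[0,0,0],"roll":0},
  {"claw":40,"slide":[0,0,0],"roll":0},
  {"claw":40,"slide":[0,0,0],"roll":0},
  {"claw":40,"slide":[0,0,0],"roll":0},
  {"claw":40,"slide":[0,0,0],"roll":0},
], squeeze=8)

```text
time_s: 15.2
tool_pos: [0.4422, -0.2616, 0.0401]
tcp_rot: [-1.572, -0.001, -0.001]
ft_force: [-0.4, -0.4, 7.1]
opening: 0.0534
```

Call:
arm_command([
  {"claw":40,"slide":[0,0,20],"roll":0},
  {"claw":40,"slide":[0,0,30],"roll":0},
  {"claw":40,"slide":[44,0,0],"roll":0},
  {"claw":40,"slide":[44,0,0],"roll":0},
  {"claw":40,"slide":[44,0,0],"roll":2},
  {"claw":40,"slide":[43,1,0],"roll":0},
  {"claw":40,"slide":[0,0,0],"roll":0},
  {"claw":40,"slide":[0,0,0],"roll":0},
])

```text
time_s: 16.2
tool_pos: [0.6152, -0.2603, 0.0886]
tcp_rot: [-1.571, -0.025, 0.03]
ft_force: [-0.6, -0.3, -0.7]
opening: 0.0532
```

Run:
```python
from h import *
print(state()['opening'],state()['tool_pos'])
cv2.imwrite("pics/w7.png",np.vstack([cv2.resize(read_camera("scene")[120:240,230:470],(512,256)),read_camera("wrist")[60:]]))
```

```text
0.05317250457315512 [ 0.61516071 -0.26030461  0.08860794]
```

View pics/w7.png

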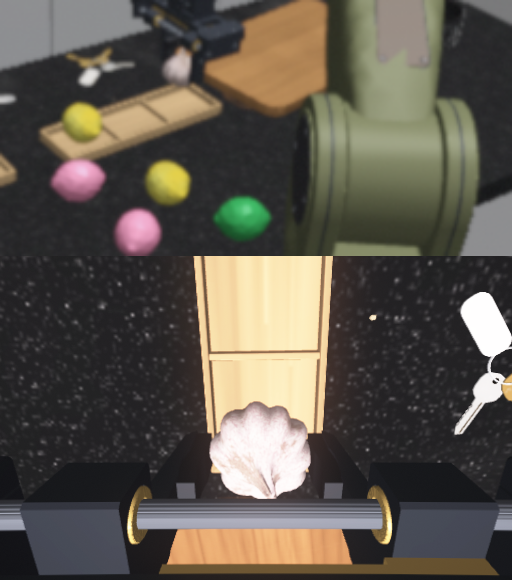

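The garlic is held over the end bay. I lower it, release, and go to the lemon with the jaws turned to close along y.

Call:
arm_command([
  {"claw":40,"slide":[1,0,-25],"roll":0},
  {"claw":40,"slide":[0,0,-18],"roll":0},
  {"claw":40,"slide":[0,0,0],"roll":0},
  {"claw":40,"slide":[0,0,0],"roll":0},
  {"claw":75,"slide":[0,0,0],"roll":0},
  {"claw":85,"slide":[0,0,0],"roll":0},
  {"claw":85,"slide":[0,0,0],"roll":0},
  {"claw":90,"slide":[0,0,40],"roll":0},
  {"claw":100,"slide":[0,0,60],"roll":0},
  {"claw":100,"slide":[0,0,60],"roll":8},
  {"claw":100,"slide":[-45,20,0],"roll":10},
  {"claw":100,"slide":[-45,20,0],"roll":10},
])

```text
time_s: 17.8
tool_pos: [0.5271, -0.2198, 0.2072]
tcp_rot: [-1.533, -0.416, 0.413]
ft_force: [-0.7, 0.7, -0.5]
opening: 0.0881
```

Call:
arm_command([
  {"claw":100,"slide":[-45,30,0],"roll":10},
  {"claw":100,"slide":[-45,35,0],"roll":10},
  {"claw":100,"slide":[0,20,0],"roll":10},
  {"claw":100,"slide":[0,20,0],"roll":10},
  {"claw":100,"slide":[0,0,0],"roll":10},
  {"claw":100,"slide":[0,0,0],"roll":10},
  {"claw":100,"slide":[0,0,0],"roll":0},
  {"claw":100,"slide":[0,0,0],"roll":0},
])

```text
time_s: 18.8
tool_pos: [0.4376, -0.1152, 0.2062]
tcp_rot: [-1.212, -1.207, 1.207]
ft_force: [-0.6, 0.8, -0.2]
opening: 0.0881
```

Run:
```python
from h import *
m=camera_model("wrist");im=read_camera("wrist");cv2.imwrite("pics/w8.png",im);np.save("w8.npy",m)
s=state();M=R.from_rotvec(s['tcp_rot']).as_matrix();print(s['tool_pos'],s['qpos'].round(2),"jaw",np.degrees(np.arctan2(M[1,0],M[0,0])))
y=cv2.inRange(cv2.cvtColor(im,cv2.COLOR_BGR2HSV),(22,120,100),(35,255,255))
n,l,st,ce=cv2.connectedComponentsWithStats(y)
for i in range(1,n):
    if st[i,4]>400:
        pts=np.argwhere(l==i)[:,::-1].astype(float);P=ray2plane(m,pts,.032)[:,:2];v=np.linalg.eigh(np.cov(P.T))[1][:,1];print(ce[i],P.mean(0),np.ptp(P,axis=0),np.degrees(np.arctan2(v[1],v[0])))
```

```text
[ 0.43766313 -0.11520053  0.20620581] [ 0.76  0.74 -1.01  2.1   0.9   0.82  0.75] jaw 89.85424234180273
[262.7704918 178.25     ] [ 0.43633508 -0.1113864 ] [0.07167069 0.05397968] 177.2226998797286
```

View pics/w8.png

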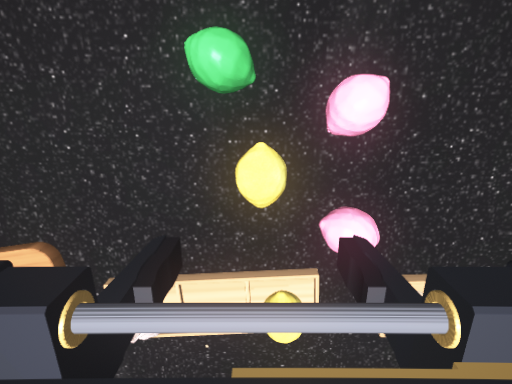

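The loose yellow lemon is at (263,178), long axis along x at -3°. The pink one at (350,232) is clear of the finger lane. Next is the grasp.

Call:
arm_command([
  {"claw":100,"slide":[-2,3,-30],"roll":-3},
  {"claw":100,"slide":[0,0,-50],"roll":0},
  {"claw":100,"slide":[0,0,-50],"roll":0},
  {"claw":100,"slide":[0,0,-37],"roll":0},
  {"claw":100,"slide":[0,0,0],"roll":0},
  {"claw":40,"slide":[0,0,0],"roll":0},
  {"claw":40,"slide":[0,0,0],"roll":0},
  {"claw":40,"slide":[0,0,0],"roll":0},
  {"claw":40,"slide":[0,0,0],"roll":0},
  {"claw":40,"slide":[0,0,0],"roll":0},
  {"claw":40,"slide":[0,0,0],"roll":0},
], squeeze=12)

```text
time_s: 20.23
tool_pos: [0.4361, -0.1125, 0.0398]
tcp_rot: [-1.236, -1.171, 1.171]
ft_force: [-0.9, -2.1, 7.8]
opening: 0.0533
```

Call:
arm_command([
  {"claw":40,"slide":[0,0,25],"roll":0},
  {"claw":40,"slide":[0,0,40],"roll":0},
  {"claw":40,"slide":[20,-34,0],"roll":0},
  {"claw":40,"slide":[37,-35,0],"roll":5},
  {"claw":40,"slide":[40,0,0],"roll":0},
  {"claw":40,"slide":[40,0,0],"roll":0},
  {"claw":40,"slide":[40,0,0],"roll":0},
  {"claw":40,"slide":[0,0,0],"roll":0},
  {"claw":40,"slide":[0,0,0],"roll":0},
])

```text
time_s: 21.35
tool_pos: [0.6113, -0.1811, 0.1036]
tcp_rot: [-1.191, -1.233, 1.237]
ft_force: [-0.1, -0.4, -1.6]
opening: 0.0534
```

Run:
```python
from h import *
print(state()['opening'],state()['tool_pos'])
cv2.imwrite("pics/w9.png",np.vstack([cv2.resize(read_camera("scene")[120:240,230:470],(512,256)),read_camera("wrist")[60:]]))
```

```text
0.05337904140407787 [ 0.61131293 -0.1810982   0.10358072]
```

View pics/w9.png

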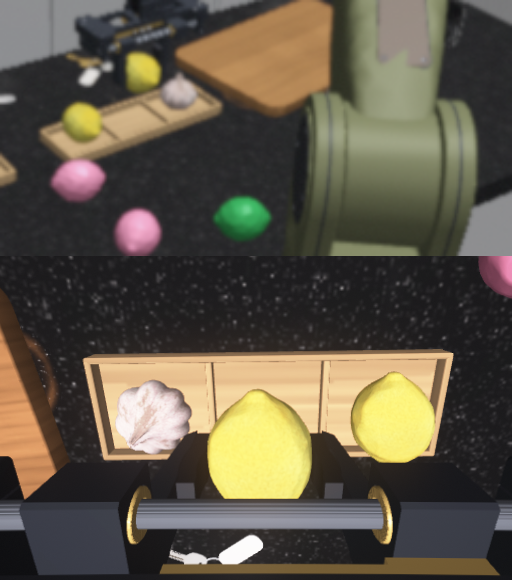

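The lemon hangs over the middle bay, with the garlic settled in the end bay and the kept lemon in place. I shift 7 mm towards +y for finger clearance, lower, and open only a little.

Call:
arm_command([
  {"claw":40,"slide":[2,7,0],"roll":0},
  {"claw":40,"slide":[0,0,-30],"roll":0},
  {"claw":40,"slide":[0,0,-18],"roll":0},
  {"claw":40,"slide":[0,0,-10],"roll":0},
  {"claw":40,"slide":[0,0,0],"roll":0},
  {"claw":40,"slide":[0,0,0],"roll":0},
  {"claw":70,"slide":[0,0,0],"roll":0},
  {"claw":70,"slide":[0,0,0],"roll":0},
  {"claw":70,"slide":[0,0,0],"roll":0},
])

```text
time_s: 22.58
tool_pos: [0.6148, -0.1742, 0.0463]
tcp_rot: [-1.194, -1.235, 1.235]
ft_force: [-0.0, -0.2, -0.0]
opening: 0.0619
```

Call:
arm_command([
  {"claw":70,"slide":[0,0,20],"roll":0},
  {"claw":70,"slide":[0,0,40],"roll":0},
  {"claw":70,"slide":[0,0,60],"roll":0},
  {"claw":70,"slide":[0,0,60],"roll":0},
  {"claw":70,"slide":[-40,-50,20],"roll":0},
  {"claw":70,"slide":[-40,-50,0],"roll":0},
  {"claw":70,"slide":[-40,-50,0],"roll":0},
  {"claw":70,"slide":[-40,-50,0],"roll":0},
  {"claw":70,"slide":[-20,-50,0],"roll":0},
  {"claw":70,"slide":[0,-50,0],"roll":0},
  {"claw":70,"slide":[0,0,0],"roll":0},
  {"claw":70,"slide":[0,0,0],"roll":0},
])

```text
time_s: 24.08
tool_pos: [0.4407, -0.466, 0.2457]
tcp_rot: [-1.193, -1.237, 1.235]
ft_force: [0.7, -0.0, 0.9]
opening: 0.0616
```

Run:
```python
from h import *
print(state()['opening'],state()['tool_pos'])
cv2.imwrite("pics/f.png",cv2.resize(np.vstack([read_camera("scene")[130:280,110:370],read_camera("top")[90:260,120:380]]),None,fx=1.8,fy=1.8,interpolation=2))
```

```text
0.06158400460432363 [ 0.44067951 -0.46597949  0.24574141]
```

View pics/f.png

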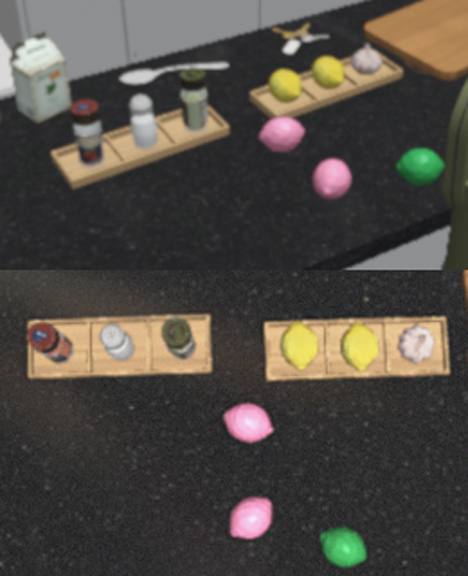

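All six things sit in their own bays, the jar and shaker upright, and the look-alikes have not moved.

```bash
python3 -c "
from rig import *
print(finish_job(),state()['time_s'])"
```

```text
the job is handed in; nothing more can be done
the job is handed in; nothing more can be done
```

All four loose things are in their trays and the job is handed in, at about 24 s on the robot's clock.

- **Seasoning tray:** the spice jar stands in the +89 mm bay and the salt shaker in the middle bay. The kept jar is still in its own bay.
- **Produce tray:** the lemon is in the middle bay and the garlic in the -89 mm bay. The kept lemon is still in its own bay.

The last scene and top pictures show each thing in a bay of its own, with the jar and the shaker upright. The pink and green look-alikes have not moved, and the gripper was clear at z ≈ 0.25 m with about zero force. That things rest on the tray floors I judged from the release heights and these pictures; I did not measure it.

Two things did not go as described or at the first try:

- **Lemon's axis:** the cameras showed the loose lemon's long axis along world x, at about -3°, not near y as the description says. I gripped it as seen.
- **Shaker grip:** the first grip closed on its taper, so I regripped 13 mm lower before lifting.

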